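# Stand the blue filler-wire tube in the cup at the laser welder

## Robot

A 6-joint arm with a two-finger parallel gripper is mounted at the origin on the work surface. World frame = base frame: x ahead of the robot, y to its left, z up, the work surface at z = 0. Lengths are in m, angles in degrees, forces in N, time in s.
With the tool pointing down it reaches from about 0.3 to 0.75 m from the base axis. Payload 8.5 kg.
Tool frame: the origin (TCP) lies at the very end of the fingers, on their centre line; the grasp point (between the pads) lies 19 mm behind it; z points along the fingers, y is the line along which they close (so a half turn about z gives the same grasp; the last joint's range is limited). The gripper opens to 85 mm and grips with 20 to 120 N. Pads are 22 mm wide; open, the fingers measure 114 mm over their backs; the gripper's body (76 mm by 85 mm) begins 54 mm behind the grasp point. The pads swing forward as they close: fully open they stand 13 mm farther back than shut.
Start: joints at [-12.336, 21.807, 74.336, -0, 83.858, -12.336], TCP at [0.55, 0, 0.231] pointing down, gripper open.
Joint ranges: [-178.18, 178.18], [-50.72, 133.34], [12.68, 142.11], [-81.47, 261.47], [9.98, 163.14], [-165.26, 165.26]. Speed limits (degrees/s): [136.94, 136.94, 180, 180, 180, 180].

## Interface

Orientations are given as a 3x3 rotation matrix whose columns are the frame's x, y, z axes.
In Python, from rig import env, optics, spotter gives the robot as it stands.
- The arm moves only by the shell command python3 -m crank 'ROWS' [FORCE]. ROWS is JSON, one flat list of numbers, 5 for each row, row after row: the finger opening in cm, from 0 to 8.54, then the shift along the tool's x, y, z in cm, then the turn about the tool's z in rad. A call has exactly 8 rows; each row shifts and turns the commanded pose from where the row before left it, along the tool's axes as they then stand; what a row does not reach is not made up. A row lasts 1/12 s, in which the tool goes at most 41.7 mm and 7.16 degrees, less where a joint would pass 70% of its speed; a pose out of reach is approached as far as the arm can. A call is refused whole if a number of a shift passes 4.17 or a number of a turn 0.125, either way. A call with a gripper value outside its range is refused whole. The fingers move at their own pace and stop on an object; FORCE is the grip in N (left out, the last holds). Time passes only in rows, so rows that do not move let the fingers close, or fill a call up. It gives the time, the measured TCP pose, the force, the opening and the grip force at its end, in the units of the state.
- env.observe(): the state, without advancing time (a new reading comes with each control period).
- optics.get_image(name): name is "scene" or "side" or "wrist"; returns a dict with "color" (400x640x3 uint8, red, green, blue), "intrinsics" (3x3 intrinsics, pixels), "pose" (4x4, takes a point from camera to world coordinates). Camera axes: x right, y up, looking along -z (the intrinsics and any distortion apply to the point x, -y, -z); pixel columns grow to the right and rows downward; lengths in m; the calibration is good to about 2 mm. A picture is of the moment at which its call begins. There is no depth.
- env.close_job(): hands the job in; it is judged then, once.
Trained networks look in a picture, given as the dict that the camera call returned (one of the last four; its "shot" number tells which), for a name from the list of things; names that differ only in an ending like _2 or _b are one class to them, and where a whole thing is asked for, a point or a joint stands for the part that bears it (a point fixed in the world has none). Each returns a list of dicts, best first, with "score" (0 to 1); they miss things now and then, are a little off and sometimes report something else, mostly with a low value. They report only what shows in the picture. A call takes as long as a camera call. They do not tell look-alikes from the thing itself.
- spotter.look_for(picture, query): "at" ([column, row] as shares, 0 to 1, of the picture: columns of its width, rows of its height, amid what is visible of it).
The state is a dict: "time_s": time; "q": joint angles; "qvel": joint speeds; "joint_efforts": joint torques, N m; "position": TCP position; "tool_rot": TCP orientation; "ft_force": force on the tool from outside, world axes, zero at the start; "wrist_torque": the same for the moment, N m; "grip_width": finger opening in m; "gripper_force": force on a finger pad.
Only numpy, scipy, OpenCV 4.12 (cv2) and the standard library are available. Lean on these libraries where they do the work, as an engineer would, in place of code of your own. Each camera call takes 0.05 s, during which the arm holds its last target. There are 200 camera calls.

## Task

The next weld needs the filler wire in the blue tube. Take the blue tube out of the sloping rack and stand it in the steel cup, black cap up, foot down at the bottom of the cup, then let go; it may lean on the cup's rim. Leave the white and yellow tubes where they lie in the rack.

Things in the scene. Friction and masses are not known exactly. Their poses are not given: they have to be found in the camera images.
- tube_blue_center (a point): Blue tube, to be moved. 18 mm diameter, 160 mm long, about 60 g. Point: its centre, half-way along; z axis along the tube to its black cap (last 22 mm). Lies loose in an open groove of the fixed rack at 45 degrees, cap end up and away from the robot; lifts straight up. The rack carries its lower 95 mm; the upper 65 mm stick out freely, for fingers to straddle from straight above, e.g. 45 mm from the centre towards the cap.
- tube_white_center (a point): White tube, same shape, in another groove: leave it. 18 mm diameter, 160 mm long, about 60 g. Point: its centre, half-way along; z axis along the tube to its black cap (last 22 mm). The dark grey and aluminium rack has three parallel grooves, 75 mm apart; the tubes' order varies.
- tube_yellow_center (a point): Yellow tube, same shape, in another groove: leave it. 18 mm diameter, 160 mm long, about 60 g. Point: its centre, half-way along; z axis along the tube to its black cap (last 22 mm). 
- cup_mouth (a point): Round upright steel cup on a wider black foot (68 mm diameter, 10 mm high), fixed to the table. Outside 54 mm diameter, inside 48 mm diameter. The point is the centre of the open mouth, level with the rim, 110 mm above the table; the inner floor lies 94 mm below it. z axis up
Mind the look-alikes: they are no part of the job. Leave any green or purple look-alike of the part that bears cup_mouth alone.

How it is judged:
By the outcome, as a careful person would: the job done as asked, in the order asked, and still so for the second after the job is handed in, with the robot touching nothing.
It also fails if it takes over 42 s, if anything falls off the work surface, if the arm or the gripper's body presses on something with over 40 N, if the wrist force passes 120 N, or if a joint passes its speed limit or range.

## Working session

There is one attempt and no reset: what is moved stays moved. The work goes in short steps, Python scripts to look and compute and a shell command to move; the robot and the scene stay as the last step left them, time stands still between calls to the robot, and variables do not carry over. Pictures are saved under pics/ and viewed, at most 10 in all, crops included, and the job is handed in when it is done.

```bash
mkdir -p pics; cat > h.py <<'E'
import numpy as np,cv2
from rig import env,optics,spotter
def ray(p,u,v):
    K=np.array(p["intrinsics"]);T=np.array(p["pose"])
    d=np.linalg.inv(K)@[u,v,1]; d=T[:3,:3]@(d*[1,-1,-1])
    return T[:3,3],d/np.linalg.norm(d)
def proj(p,X):
    K=np.array(p["intrinsics"]);T=np.array(p["pose"])
    c=T[:3,:3].T@(np.array(X)-T[:3,3]); q=K@(c*[1,-1,-1]); return q[:2]/q[2]
def tri(rs):
    A=0;b=0
    for o,d in rs:
        P=np.eye(3)-np.outer(d,d);A=A+P;b=b+P@o
    X=np.linalg.solve(A,b); return X,[round(float(np.linalg.norm((np.eye(3)-np.outer(d,d))@(X-o)))*1000,1) for o,d in rs]
E
python3 - <<'E'
from h import *
ps={}
for n in("scene","side"):
    p=optics.get_image(n);ps[n]=p;print(n,[k for k in p],np.round(p["pose"],3).tolist(),np.round(p["intrinsics"],1).tolist())
    cv2.imwrite(f"pics/{n}0.png",p["color"][...,::-1])
    for q in("tube_blue_center","tube_white_center","tube_yellow_center","cup_mouth"):
        print(q,[(round(r["score"],2),round(r["at"][0]*640),round(r["at"][1]*400)) for r in spotter.look_for(p,q)])
E
```

```text
scene ['color', 'intrinsics', 'pose', 'shot'] [[0.844, -0.379, 0.379, 0.835], [0.536, 0.602, -0.592, -0.45], [-0.003, 0.703, 0.711, 0.632], [0.0, 0.0, 0.0, 1.0]] [[381.6, 0.0, 317.1], [0.0, 381.6, 196.1], [0.0, 0.0, 1.0]]
tube_blue_center [(0.58, 351, 139)]
tube_white_center [(0.7, 339, 163)]
tube_yellow_center [(0.74, 334, 134)]
cup_mouth [(0.92, 252, 283), (0.81, 324, 288), (0.68, 342, 161), (0.6, 217, 251), (0.56, 219, 352)]
side ['color', 'intrinsics', 'pose', 'shot'] [[0.959, 0.149, -0.242, 0.309], [-0.284, 0.491, -0.824, -0.793], [-0.004, 0.859, 0.513, 0.551], [0.0, 0.0, 0.0, 1.0]] [[485.6, 0.0, 313.7], [0.0, 485.6, 209.4], [0.0, 0.0, 1.0]]
tube_blue_center [(0.97, 273, 168)]
tube_white_center [(0.59, 296, 176)]
tube_yellow_center [(0.82, 255, 153)]
cup_mouth [(0.93, 354, 274), (0.92, 404, 317), (0.81, 399, 243), (0.75, 287, 279)]
```

```bash
python3 -c "
import cv2,numpy as np
a=cv2.imread('pics/scene0.png');b=cv2.imread('pics/side0.png')
" ; ls pics
```

```text
scene0.png
side0.png
```

View pics/scene0.png

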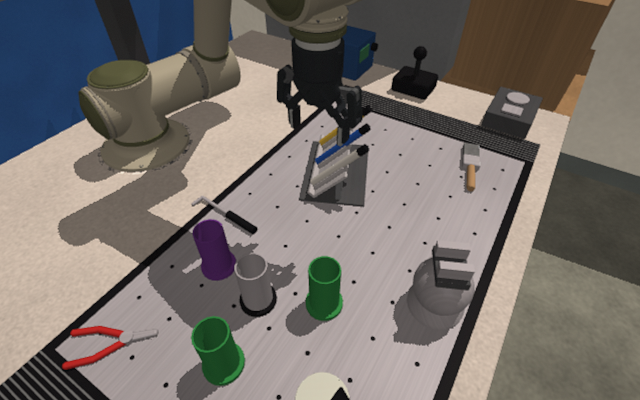

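View pics/side0.png

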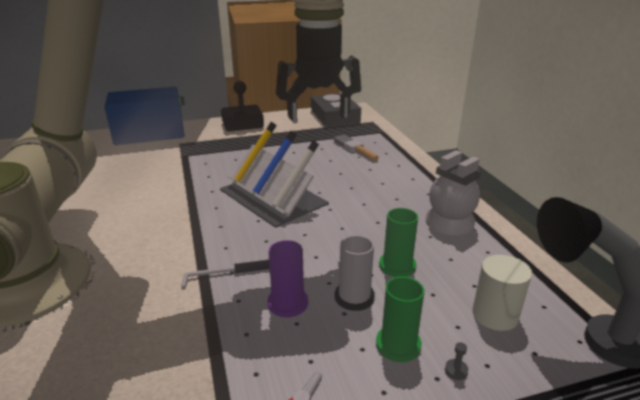

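The scene view shows the steel (grey) cup on a black foot at about (255,283), and in the side view at (355,272). Candidates for the cup are grey (252,283), green (324,288), green (219,352) and purple (215,250). Only the grey one is steel with a black foot, so it is the target. The blue tube is the middle one, at scene (342,147) and side (274,163). I'll confirm both in one enlarged crop.

```bash
python3 - <<'E'
import cv2,numpy as np
a=cv2.imread('pics/scene0.png');b=cv2.imread('pics/side0.png')
f=lambda i,x,y:cv2.resize(i[y:y+75,x:x+100],(400,300),interpolation=cv2.INTER_CUBIC)
cv2.imwrite('pics/crop.png',np.vstack([np.hstack([f(a,290,100),f(b,220,115)]),np.hstack([f(a,205,245),f(b,305,232)])]))
E
```

```text
(no output)
```

View pics/crop.png

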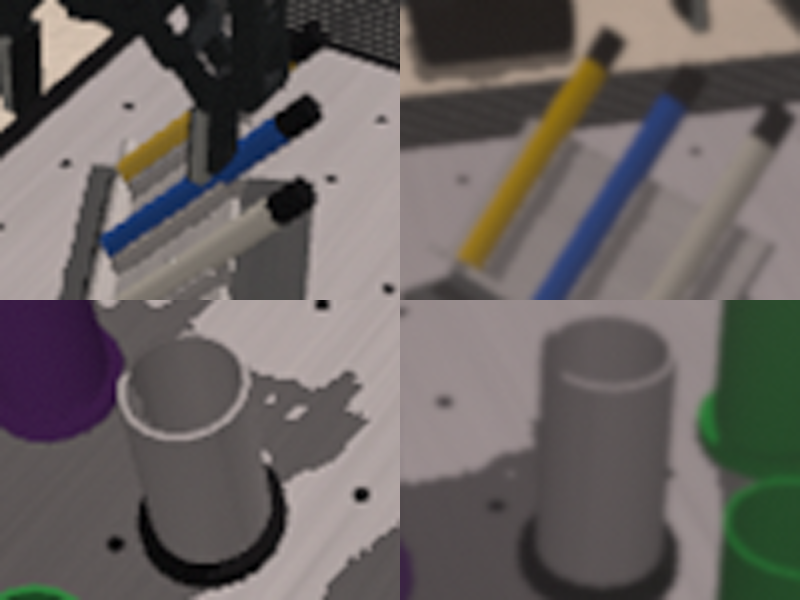

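The crop shows the blue tube in the middle groove with its black cap tip at scene (369,127), side (292,133). The grey cup with its black foot has its mouth centre at scene (250.7,266.5), side (357,245.7). Both match the description.

```bash
python3 - <<'E'
from h import *
from scipy.optimize import least_squares
ps={n:optics.get_image(n) for n in("scene","side")}
def blue(p,box):
    x,y,w,h=box;c=p["color"][y:y+h,x:x+w]
    hsv=cv2.cvtColor(c,cv2.COLOR_RGB2HSV);m=((hsv[...,0]>105)&(hsv[...,0]<125)&(hsv[...,1]>120)&(hsv[...,2]>50)).astype(np.uint8)
    n,l,s,_=cv2.connectedComponentsWithStats(m);print([tuple(map(int,r)) for r in s[1:] if r[4]>15])
    v,u=np.nonzero(m);return np.c_[u+x,v+y]
B={"scene":blue(ps["scene"],(305,115,70,60)),"side":blue(ps["side"],(245,125,50,75))}
obs=[]
for n,P in B.items():
    vx,vy,x0,y0=cv2.fitLine(P.astype(np.float32),cv2.DIST_HUBER,0,.01,.01).ravel();d=np.array([vx,vy]);
    if d[1]>0:d=-d
    t=(P-[x0,y0])@d; print(n,len(P),[x0,y0]+np.percentile(t,1)*d,[x0,y0]+np.percentile(t,99)*d)
    obs.append((n,np.array([x0,y0]),np.array([-d[1],d[0]]),d,np.percentile(t,99),np.percentile(t,1)))
def ax(th): 
    e=np.deg2rad(45);return np.array([np.cos(th)*np.cos(e),np.sin(th)*np.cos(e),np.sin(e)])
def res(z):
    c=z[:3];a=ax(z[3]);r=[]
    for n,o,nn,d,t1,t0 in obs:
        for s in(-.06,.05): r.append((proj(ps[n],c+s*a)-o)@nn)
        r.append(((proj(ps[n],c+.058*a)-o)@d-t1)*.5); r.append(((proj(ps[n],c-.08*a)-o)@d-t0)*.3)
    return r
s=least_squares(res,[.5,.1,.1,0.],x_scale=.1);print(np.round(s.x,4),np.rad2deg(s.x[3]),np.round(s.fun,2))
c,a=s.x[:3],ax(s.x[3]);print("axis",a,"grasp45",c+.045*a,"foot",c-.08*a,"tip",c+.08*a)
for n in ps: print(n,proj(ps[n],c+.08*a),proj(ps[n],c-.08*a))
M,r=tri([ray(ps["scene"],250.7,266.5),ray(ps["side"],357,245.7)]);print("cup",M,r)
for n,u in(("scene",(250.7,266.5)),("side",(357,245.7))):
    o,d=ray(ps[n],*u);print(o+d*(.11-o[2])/d[2])
for k,uv in {"green1":((324,268),(402,215)),"green2":((214,330),(403,288)),"purple":((209,230),(286,248))}.items():
    print(k,*tri([ray(ps["scene"],*uv[0]),ray(ps["side"],*uv[1])]))
E
```

```text
[(10, 15, 47, 34, 264)]
[(9, 14, 36, 53, 311)]
scene 264 [316.05738033 160.80399025] [359.49993522 132.7384069 ]
side 311 [255.90611786 190.2965353 ] [287.68215605 140.1910802 ]
[0.5013 0.1758 0.0866 0.3982] 22.813592655599038 [ 0.26 -0.61  0.36  0.18 -0.13  0.51  0.01 -0.75]
axis [0.65179066 0.27416954 0.70710678] grasp45 [0.53058206 0.18809857 0.11838977] foot [0.44910823 0.15382738 0.03000142] tip [0.55339474 0.19769451 0.14313851]
scene [367.34654092 126.63305056] [316.77645226 160.81909039]
side [293.54004143 132.23402362] [254.36590842 192.2608584 ]
cup [ 0.55132257 -0.20796409  0.10794115] [0.3, 0.3]
[ 0.55216176 -0.20860717  0.11      ]
[ 0.55026098 -0.21115731  0.11      ]
green1 [ 0.65603856 -0.14944964  0.11232593] [0.8, 0.8]
green2 [ 0.57635286 -0.3211418   0.10736233] [1.1, 1.1]
purple [ 0.4413868  -0.18859961  0.112024  ] [0.6, 0.6]
```

```bash
cat > go.py <<'E'
import sys
from h import *
# remaining shift in tool axes (cm) and turn to TCP target x y z yaw(deg) of tool x
t=list(map(float,sys.argv[1:5]));s=env.observe();R=np.array(s["tool_rot"]);p=np.array(s["position"])
y=np.rad2deg(np.arctan2(R[1,0],R[0,0]));dy=(t[3]-y+180)%360-180
print("t",round(s["time_s"],2),"p",np.round(p,4),"yaw",round(y,2),"Rz",np.round(R[:,2],3),"F",np.round(s["ft_force"],1),"w",round(s["grip_width"],4),round(s["gripper_force"],1))
print("shift cm",np.round(R.T@(np.array(t[:3])-p)*100,2),"turn rad",round(-np.deg2rad(dy),3))
E
python3 go.py .5306 .1881 .25 22.8; python3 -c "
from rig import env;print(env.observe()['tool_rot'])"
```

```text
t 0.6 p [ 0.55   -0.      0.2313] yaw 90.0 Rz [-0. -0. -1.] F [-0.2 -0.7  0.6] w 0.0854 0.0
shift cm [18.81 -1.94 -1.87] turn rad 1.173
[[ 1.06344382e-05  9.99999999e-01 -3.48750472e-05]
 [ 1.00000000e+00 -1.06345223e-05 -2.40972641e-06]
 [-2.41009729e-06 -3.48750215e-05 -9.99999999e-01]]
```

```bash
python3 -m crank '[5,2.35,-0.24,-0.2,0, 5,2.35,-0.24,-0.2,0, 5,2.35,-0.24,-0.2,0, 5,2.35,-0.24,-0.2,0, 5,2.35,-0.24,-0.2,0, 5,2.35,-0.24,-0.2,0, 5,2.35,-0.24,-0.2,0, 5,2.35,-0.24,-0.2,0]' 22
python3 -m crank '[5,0,0,0,0.12, 5,0,0,0,0.12, 5,0,0,0,0.12, 5,0,0,0,0.12, 5,0,0,0,0.12, 5,0,0,0,0.12, 5,0,0,0,0.12, 5,0,0,0,0.12]'
python3 -m crank '[5,0,0,0,0.11, 5,0,0,0,0.1, 5,0,0,0,0, 5,0,0,0,0, 5,0,0,0,0, 5,0,0,0,0, 5,0,0,0,0, 5,0,0,0,0]'
python3 go.py .5306 .1881 .0994 22.8
python3 - <<'E'
from h import *
p=optics.get_image("wrist");cv2.imwrite("pics/w1.png",p["color"][...,::-1])
b=np.array([.5013,.1758,.0866]);a=np.array([.6518,.2742,.7071])
for s in(-.08,.045,.058,.08):print(s,proj(p,b+s*a).round(1))
E
```

```text
time_s: 1.27
position: [0.5305, 0.1892, 0.2475]
tool_rot: [[-0.0, 1.0, 0.0], [1.0, 0.0, 0.0], [0.0, 0.0, -1.0]]
ft_force: [0.3, -0.5, 0.4]
grip_width: 0.05
gripper_force: 0.0
time_s: 1.93
position: [0.5308, 0.188, 0.2473]
tool_rot: [[0.823, 0.569, -0.0], [0.569, -0.823, 0.0], [-0.0, -0.0, -1.0]]
ft_force: [-1.0, -0.1, 0.2]
grip_width: 0.0499
gripper_force: 0.0
time_s: 2.6
position: [0.5308, 0.188, 0.2473]
tool_rot: [[0.92, 0.391, -0.0], [0.391, -0.92, 0.0], [-0.0, -0.0, -1.0]]
ft_force: [-0.1, 0.4, -0.1]
grip_width: 0.0498
gripper_force: 0.0
t 2.6 p [0.5308 0.188  0.2473] yaw 23.01 Rz [-0.  0. -1.] F [-0.1  0.4 -0.1] w 0.0498 0.0
shift cm [-1.000e-02 -2.000e-02  1.479e+01] turn rad 0.004
-0.08 [315.9 249.9]
0.045 [316.2 193.5]
0.058 [316.2 184.9]
0.08 [316.3 168.7]
```

View pics/w1.png

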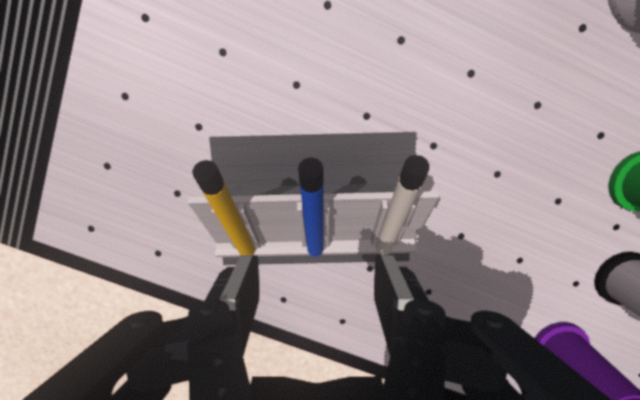

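The wrist view shows blue between yellow (left) and white (right), with its foot at (316,252) and cap at (311,165). The tip is about 3 px left of my prediction, so I'll correct by 2 mm and about 1.7° before descending.

```bash
python3 -m crank '[5,0,-0.2,0,-0.03, 5,0,0,2,0, 5,0,0,2.2,0, 5,0,0,2.2,0, 5,0,0,2.2,0, 5,0,0,2.2,0, 5,0,0,2.2,0, 5,0,0,1.8,0]'
python3 -m crank '[5,0,0,0,0, 5,0,0,0,0, 1.2,0,0,0,0, 1.2,0,0,0,0, 1.2,0,0,0,0, 1.2,0,0,0,0, 1.2,0,0,0,0, 1.2,0,0,0,0]' 25
python3 go.py .53 .19 .0994 24.7
```

```text
time_s: 3.32
position: [0.5297, 0.1898, 0.0978]
tool_rot: [[0.908, 0.418, -0.001], [0.418, -0.908, -0.0], [-0.001, -0.0, -1.0]]
ft_force: [0.8, -1.1, -0.5]
grip_width: 0.05
gripper_force: 0.0
time_s: 3.98
position: [0.5305, 0.1902, 0.1005]
tool_rot: [[0.909, 0.417, 0.002], [0.417, -0.909, 0.001], [0.003, 0.0, -1.0]]
ft_force: [-0.5, 1.2, 7.1]
grip_width: 0.017
gripper_force: 25.3
t 3.98 p [0.5305 0.1902 0.1005] yaw 24.68 Rz [ 0.002  0.001 -1.   ] F [-0.5  1.2  7.1] w 0.017 25.3
shift cm [-0.06 -0.    0.11] turn rad -0.0
```

```bash
python3 -m crank '[1.2,0,0,-0.5,0, 1.2,0,0,-1,0, 1.2,0,0,-2,0, 1.2,0,0,-2.5,0, 1.2,0,0,-2.5,0, 1.2,0,0,-2.5,0, 1.2,0,0,-2.5,0, 1.2,0,0,-1.5,0]'
python3 go.py .62 -.18 .25 24.7
python3 - <<'E'
from h import *
p=optics.get_image("side");cv2.imwrite("pics/s1.png",p["color"][...,::-1])
E
```

```text
time_s: 4.65
position: [0.5303, 0.1898, 0.253]
tool_rot: [[0.909, 0.418, 0.004], [0.418, -0.909, 0.0], [0.004, 0.001, -1.0]]
ft_force: [0.1, 0.5, -0.4]
grip_width: 0.0174
gripper_force: 24.4
t 4.65 p [0.5303 0.1898 0.253 ] yaw 24.69 Rz [ 0.004  0.    -1.   ] F [ 0.1  0.5 -0.4] w 0.0174 24.4
shift cm [-7.29 37.34  0.33] turn rad -0.0
```

View pics/s1.png

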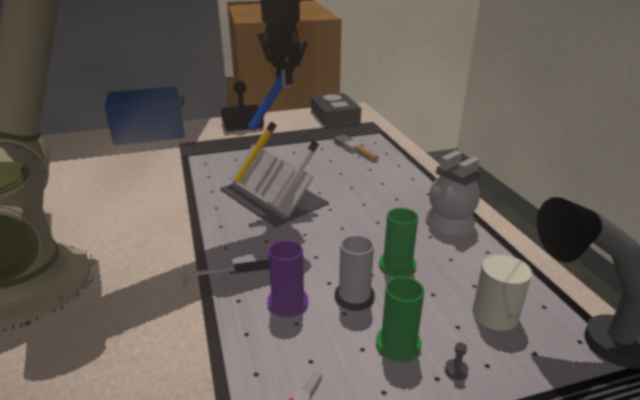

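The side view shows the blue tube lifted and held at (267,103), still leaning about 45°, with white and yellow undisturbed. Next I carry it to the cup.

```bash
python3 -m crank '[1.2,-0.3,1.5,0,0, 1.2,-0.5,2.4,0,0, 1.2,-0.5,2.4,0,0, 1.2,-0.5,2.4,0,0, 1.2,-0.5,2.4,0,0, 1.2,-0.5,2.4,0,0, 1.2,-0.5,2.4,0,0, 1.2,-0.5,2.4,0,0]'
python3 -m crank '[1.2,-0.5,2.4,0,0, 1.2,-0.5,2.4,0,0, 1.2,-0.5,2.4,0,0, 1.2,-0.5,2.4,0,0, 1.2,-0.5,2.4,0,0, 1.2,-0.5,2.4,0,0, 1.2,-0.4,2.4,0,0, 1.2,-0.1,1.5,0,0]'
python3 -m crank '[1.2,0,0,0,0, 1.2,0,0,0,0, 1.2,0,0,0,0, 1.2,0,0,0,0, 1.2,0,0,0,0, 1.2,0,0,0,0, 1.2,0,0,0,0, 1.2,0,0,0,0]'
python3 go.py .62 -.178 .164 24.7
python3 - <<'E'
from h import *
from scipy.optimize import least_squares
s=env.observe();p0=np.array(s["position"]);R=np.array(s["tool_rot"]);G=p0-.019*R[:,2]
ims=[]
for n in("scene","side"):
    p=optics.get_image(n);c=p["color"]
    g=proj(p,G);print(n,"G",g,"foot pred",proj(p,G-.125*(.7071*R[:,0]-.7071*R[:,2])),"cup",proj(p,[.551,-.210,.11]))
    hsv=cv2.cvtColor(c,cv2.COLOR_RGB2HSV);m=((hsv[...,0]>105)&(hsv[...,0]<125)&(hsv[...,1]>120)&(hsv[...,2]>50)).astype(np.uint8)
    yy,xx=np.mgrid[:400,:640];m[np.hypot(xx-g[0],yy-g[1])>110]=0
    k,l,st,_=cv2.connectedComponentsWithStats(m);i=1+np.argmax(st[1:,4]);print("blob",st[i])
    x,y=g.astype(int);ims.append(cv2.resize(c[max(y-90,0):max(y-90,0)+180,x-70-60:x+70],(400,360))[...,::-1])
cv2.imwrite("pics/c2.png",np.hstack(ims))
E
```

```text
time_s: 5.37
position: [0.5717, 0.0064, 0.2493]
tool_rot: [[0.909, 0.418, -0.001], [0.418, -0.909, -0.0], [-0.001, -0.0, -1.0]]
ft_force: [0.8, 0.0, -0.1]
grip_width: 0.017
gripper_force: 24.5
time_s: 6.03
position: [0.6163, -0.1756, 0.2489]
tool_rot: [[0.909, 0.416, -0.001], [0.416, -0.909, -0.0], [-0.001, -0.0, -1.0]]
ft_force: [0.1, 0.8, 0.1]
grip_width: 0.0172
gripper_force: 24.5
time_s: 6.7
position: [0.6165, -0.1729, 0.2494]
tool_rot: [[0.908, 0.418, 0.0], [0.418, -0.908, 0.0], [0.0, -0.0, -1.0]]
ft_force: [-0.2, -0.2, -0.4]
grip_width: 0.017
gripper_force: 24.5
t 6.7 p [ 0.6165 -0.1729  0.2494] yaw 24.7 Rz [ 0.  0. -1.] F [-0.2 -0.2 -0.4] w 0.017 24.5
shift cm [0.11 0.61 8.54] turn rad 0.0
scene G [290.47985612 200.79967378] foot pred [236.07050226 235.87335949] cup [249.59824727 266.78794577]
blob [233 208  48  34 608]
side G [393.56153446 137.8985189 ] foot pred [349.80073022 208.35466679] cup [357.17727627 245.21618876]
blob [348 133  47  77 705]
```

View pics/c2.png

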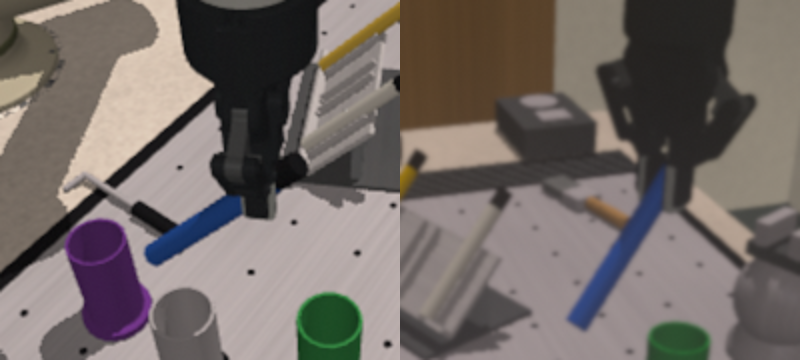

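The foot sits at scene (236,236), matching the 45° prediction, so the tube has not slipped. I align it, lower the foot about 15 mm into the mouth, then check.

```bash
python3 -m crank '[1.2,0.1,0.6,0,0, 1.2,0,0,1,0, 1.2,0,0,1,0, 1.2,0,0,1,0, 1.2,0,0,1,0, 1.2,0,0,1,0, 1.2,0,0,1,0, 1.2,0,0,0.5,0]'
python3 -m crank '[1.2,0,0,0.5,0, 1.2,0,0,0.5,0, 1.2,0,0,0.5,0, 1.2,0,0,0.5,0, 1.2,0,0,0,0, 1.2,0,0,0,0, 1.2,0,0,0,0, 1.2,0,0,0,0]'
python3 go.py .62 -.178 .164 24.7
python3 - <<'E'
from h import *
a=optics.get_image("scene")["color"][170:320,160:360];b=optics.get_image("side")["color"][150:300,290:490]
cv2.imwrite("pics/c3.png",np.hstack([cv2.resize(i,(400,300)) for i in(a,b)])[...,::-1])
E
```

```text
time_s: 7.47
position: [0.6195, -0.178, 0.1824]
tool_rot: [[0.909, 0.418, -0.002], [0.418, -0.909, 0.001], [-0.001, -0.002, -1.0]]
ft_force: [-0.1, 0.4, -1.0]
grip_width: 0.0168
gripper_force: 24.5
time_s: 8.13
position: [0.6201, -0.1783, 0.1647]
tool_rot: [[0.909, 0.418, 0.001], [0.418, -0.909, -0.0], [0.0, 0.001, -1.0]]
ft_force: [0.2, 0.1, -0.0]
grip_width: 0.0173
gripper_force: 24.5
t 8.13 p [ 0.6201 -0.1783  0.1647] yaw 24.68 Rz [ 0.001 -0.    -1.   ] F [ 0.2  0.1 -0. ] w 0.0173 24.5
shift cm [ 0.01 -0.03  0.07] turn rad -0.0
```

View pics/c3.png

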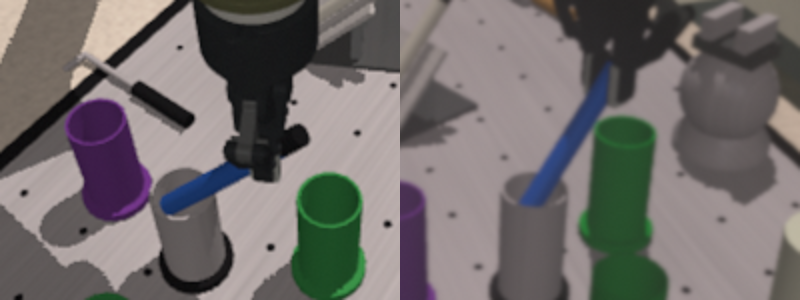

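The foot shows inside the grey cup's mouth, near the left wall: scene crop (170,203), side crop (530,203). Now I move the grip along -x so the cup wall turns the tube upright.

```bash
python3 -m crank '[1.2,0,0,0.2,0, 1.2,-0.5,0,0,0, 1.2,-0.5,0,0,0, 1.2,-0.5,0,0,0, 1.2,-0.5,0,0,0, 1.2,-0.5,0,0,0, 1.2,-0.5,0,0,0, 1.2,-0.5,0,0,0]' 20
python3 - <<'E'
from h import *
a=optics.get_image("scene")["color"][170:320,160:360];b=optics.get_image("side")["color"][150:300,290:490]
cv2.imwrite("pics/c4.png",np.hstack([cv2.resize(i,(400,300)) for i in(a,b)])[...,::-1])
E
```

```text
time_s: 8.9
position: [0.5877, -0.193, 0.1625]
tool_rot: [[0.909, 0.418, 0.0], [0.418, -0.909, -0.0], [0.0, 0.0, -1.0]]
ft_force: [3.3, 1.1, 0.8]
grip_width: 0.0173
gripper_force: 24.6
```

View pics/c4.png

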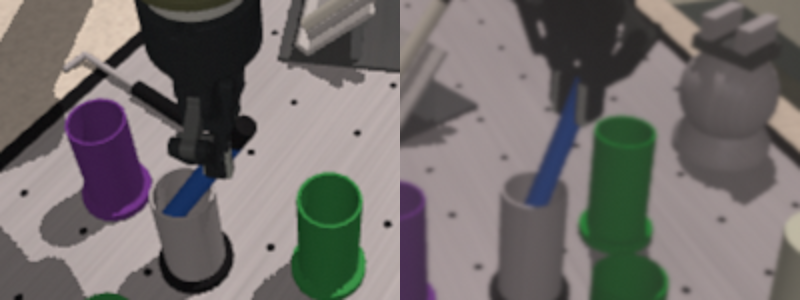

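It works: the tube has turned steeper inside the cup, with a side force of only 3.5 N. I continue to vertical.

```bash
python3 -m crank '[1.2,-0.5,0,0,0, 1.2,-0.5,0,0,0, 1.2,-0.5,0,0,0, 1.2,-0.5,0,0,0, 1.2,-0.5,0,0,0, 1.2,-0.5,0,0,0, 1.2,-0.5,0,0,0, 1.2,-0.5,0,0,0]'
python3 -m crank '[1.2,-0.4,0,0,0, 1.2,-0.4,0,0,0, 1.2,-0.4,0,0,0, 1.2,-0.2,0,0,0, 1.2,0.5,0,0,0, 1.2,0.5,0,0,0, 1.2,0.2,0,0,0, 1.2,0,0,0,0]'
python3 go.py .551 -.21 .122 24.7
python3 - <<'E'
from h import *
a=optics.get_image("scene")["color"][170:320,160:360];b=optics.get_image("side")["color"][150:300,290:490]
cv2.imwrite("pics/c5.png",np.hstack([cv2.resize(i,(400,300)) for i in(a,b)])[...,::-1])
E
```

```text
time_s: 9.67
position: [0.5512, -0.2098, 0.1623]
tool_rot: [[0.909, 0.418, -0.0], [0.418, -0.909, -0.0], [-0.0, -0.0, -1.0]]
ft_force: [2.0, 1.2, 0.3]
grip_width: 0.017
gripper_force: 25.3
time_s: 10.33
position: [0.5504, -0.2101, 0.162]
tool_rot: [[0.908, 0.418, -0.001], [0.418, -0.908, -0.0], [-0.0, -0.0, -1.0]]
ft_force: [0.2, 0.2, -0.4]
grip_width: 0.0168
gripper_force: 24.4
t 10.33 p [ 0.5504 -0.2101  0.162 ] yaw 24.73 Rz [-0.001 -0.    -1.   ] F [ 0.2  0.2 -0.4] w 0.0168 24.4
shift cm [0.06 0.02 4.  ] turn rad 0.001
```

View pics/c5.png

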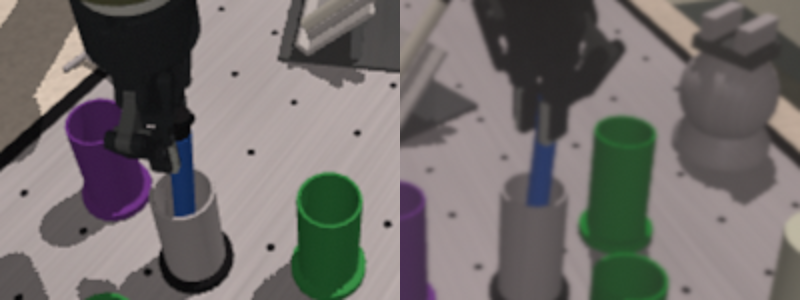

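The tube is now near vertical in the cup with no contact force. I lower it to just above the floor and check the force.

```bash
python3 -m crank '[1.2,0,0,0.5,0, 1.2,0,0,0.5,0, 1.2,0,0,0.5,0, 1.2,0,0,0.5,0, 1.2,0,0,0.5,0, 1.2,0,0,0.5,0, 1.2,0,0,0.3,0, 1.2,0,0,0.2,0]'
python3 -m crank '[1.2,0,0,0.2,0, 1.2,0,0,0,0, 1.2,0,0,0,0, 1.2,0,0,0,0, 1.2,0,0,0,0, 1.2,0,0,0,0, 1.2,0,0,0,0, 1.2,0,0,0,0]'
```

```text
time_s: 11.1
position: [0.5498, -0.2103, 0.1267]
tool_rot: [[0.909, 0.418, -0.001], [0.418, -0.909, 0.0], [-0.0, -0.001, -1.0]]
ft_force: [-0.6, 0.9, -0.8]
grip_width: 0.0169
gripper_force: 24.4
time_s: 11.77
position: [0.55, -0.2104, 0.1254]
tool_rot: [[0.909, 0.418, 0.0], [0.418, -0.909, -0.0], [0.0, 0.0, -1.0]]
ft_force: [-0.2, -0.3, 0.5]
grip_width: 0.0171
gripper_force: 24.4
```

Not touching yet, about 3 mm above the floor. I release, wait for it to settle, then rise straight up.

```bash
python3 -m crank '[2.2,0,0,0,0, 2.5,0,0,0,0, 3,0,0,0,0, 4,0,0,0,0, 5,0,0,0,0, 6,0,0,0,0, 6,0,0,0,0, 6,0,0,0,0]'
python3 -m crank '[6,0,0,-0.5,0, 6,0,0,-1,0, 6,0,0,-1.5,0, 6,0,0,-2,0, 6,0,0,-2,0, 6,0,0,-2,0, 6,0,0,-2,0, 6,0,0,-2,0]'
python3 - <<'E'
from h import *
a=optics.get_image("scene")["color"][100:320,140:400];b=optics.get_image("side")["color"][100:320,220:480]
cv2.imwrite("pics/c6.png",np.hstack([cv2.resize(i,(400,338)) for i in(a,b)])[...,::-1])
E
```

```text
time_s: 12.43
position: [0.55, -0.2104, 0.1253]
tool_rot: [[0.909, 0.418, -0.0], [0.418, -0.909, -0.0], [-0.0, -0.0, -1.0]]
ft_force: [1.1, -0.0, 0.1]
grip_width: 0.0598
gripper_force: 0.0
time_s: 13.1
position: [0.5498, -0.2103, 0.2575]
tool_rot: [[0.909, 0.418, 0.001], [0.418, -0.909, -0.001], [0.001, 0.001, -1.0]]
ft_force: [0.2, 0.8, -0.3]
grip_width: 0.0597
gripper_force: 0.0
```

View pics/c6.png

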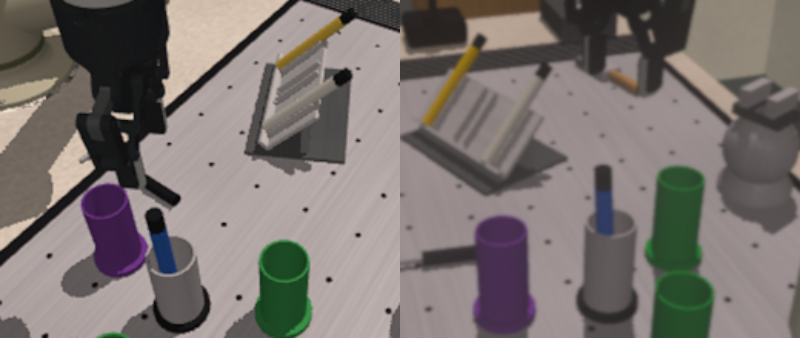

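```bash
python3 - <<'E'
from h import *
a=optics.get_image("scene");b=optics.get_image("side")
print(tri([ray(a,241,239),ray(b,352,210)]))
s=env.observe();print(s["time_s"],s["position"])
print(env.close_job())
E
```

```text
(array([ 0.54168132, -0.20641615,  0.17360581]), [0.7, 0.7])
13.3 [ 0.54990984 -0.21032775  0.25584438]
the job is handed in; nothing more can be done
None
```

The blue tube stands in the steel cup, cap up and leaning on the rim; its tip measures about 0.174 m high, which puts the foot on the cup's floor. The white and yellow tubes stayed in the rack, the gripper is clear, and I handed the job in at 13.3 s; the hand-in returned no verdict.

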